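# Right the fallen reagent bottle and reset the station

### The job

The reagent bottle has fallen over on the bench. Stand it upright, cap up, in the middle of the reagent station's square rubber pad, setting it down without dropping it, and let go. Only then push the station's roller lever down by hand until it clicks and let it spring back up; leave the other things on the bench where they are.

Things in the scene. Friction and masses are not known exactly. Their poses are not given: they have to be found in the camera images.
- bottle_center (a point): fallen white reagent bottle, about 170 g: square body 48 x 48 mm, 74 mm tall, then a neck (26 mm dia.) and round white cap (32 mm dia.), 102 mm overall. The point is on its axis half-way up, 51 mm from the foot; z runs from foot to cap, x and y square to the flat sides. At the start it lies on a flat side, point 24 mm above the bench, cap pointing to -x within 45 degrees
- pad (a point): centre of the top of the black rubber pad, 92 x 92 mm, 16 mm above the bench, on the grey reagent station (fixed, 140 x 250 mm, 10 mm high, long side along y, pad near its -y end); z up, x and y along the pad's edges; +y leads from the pad to the switch
- roller (a point): centre of the black roller (20 mm dia., 12 mm wide, axle along the station's y) on the switch's 45 mm steel arm; 68 mm above the bench at rest. The hinge is 43 mm from it along the station's +x and 13 mm lower, beside a metal block 34 x 34 mm, 66 mm high. Free space above the roller and on the robot's side
- lever (a joint): angle of the roller lever (rad): 0 at rest (arm towards the robot, 17 degrees upward), grows as the roller is pushed down, clicks at 0.35 (roller 15 mm lower), stops at 0.6 (26 mm lower). Springs back by itself; 2 N on the roller starts it, 4 N reaches the click, 5 N the stop
- tube_rack: bystander: white tube rack with capped tubes, 70 x 160 mm, 82 mm high; origin at the centre of its underside, z up
- jar: bystander: amber jar, 54 mm diameter, 70 mm high, standing; origin at the centre of its underside, z up
- tip_box: bystander: box of pipette tips, 80 x 115 mm, 57 mm high; origin at the centre of its underside, z up
Things that resemble listed ones, but are neither listed nor needed, are in the scene too. Leave any purple or red look-alike of the part that bears bottle_center alone.

How it is judged:
By the outcome, as a careful person would: the job done as asked, in the order asked, and still so for the second after the job is handed in, with the robot touching nothing.
It also fails if it takes over 72 s, if anything falls off the work surface, if the arm or the gripper's body presses on something with over 40 N, if the wrist force passes 120 N, or if a joint passes its speed limit or range.

### The arm

A 6-joint arm with a two-finger parallel gripper is mounted at the origin on the work surface. World frame = base frame: x ahead of the robot, y to its left, z up, the work surface at z = 0. Lengths are in m, angles in rad, forces in N, time in s.
With the tool pointing down it reaches from about 0.375 to 0.975 m from the base axis. Payload 3.8 kg.
Tool frame: the origin (TCP) lies on the centre line of the jaws, within the pads' length; the fingertips stand 14 mm ahead of it and the grasp point (between the pads) lies 5 mm behind it; z points along the fingers, y is the line along which they close (so a half turn about z gives the same grasp; the last joint's range is limited). The gripper opens to 85 mm and grips with 20 to 120 N. Pads are 22 mm wide; open, the fingers measure 114 mm over their backs; the gripper's body (76 mm by 85 mm) begins 54 mm behind the grasp point. The pads swing forward as they close: fully open they stand 13 mm farther back than shut.
Start: joints at [1.214, 0.264, 1.604, -0, 1.274, -0.037], TCP at [0.212, 0.641, 0.245] pointing down, gripper open.
Joint ranges: [-2.63, 2.63], [-0.94, 2.18], [0.31, 2.57], [-1.31, 4.45], [0, 2.66], [-2.55, 2.55]. Speed limits (rad/s): [2.57, 2.57, 3.14, 3.14, 3.14, 3.14].

### API

Orientations are given as a rotation vector (axis times angle).
In Python, from workcell import bot, eyes, spot_in gives the robot as it stands.
- The arm moves only by the tool carry_out, never from a script. Its argument "series" is text: rows parted by semicolons, each of 4 numbers parted by spaces: the shift along the world's x, y, z in m, then the turn about the world's z in degrees. In form: tx ty tz roll; .... A call has 1 to 20 rows; each row shifts and turns the commanded pose from where the row before left it; what a row does not reach is not made up. A row lasts 1/8 s, in which the tool goes at most 62.5 mm and 10.7 degrees, less where a joint would pass 70% of its speed; a pose out of reach is approached as far as the arm can. A call is refused whole if a number of a shift passes 0.0625 or a number of a turn 10.7, either way. A call with a gripper value outside its range is refused whole. "jaw" is the gripper command: -1 is shut, 1 is fully open, values between are in proportion, set as the call begins (left out, the last holds). The fingers move at their own pace and stop on an object; "grip_force" is the grip in N (left out, the last holds). Time passes only in rows, so rows that do not move let the fingers close. It gives the time, the measured TCP pose, the force, the opening and the grip force at its end, in the units of the state.
- bot.read_state(): the state, without advancing time (a new reading comes with each control period).
- eyes.read_camera(name): name is "scene" or "top" or "wrist"; returns (picture, depth): 420x560x3 uint8, blue, green, red; 420x560 float32, m along the optical axis (not along the pixel's ray), 0 where there is no reading.
- eyes.get_calibration(name): a dict with "K" (3x3 intrinsics, pixels), "position" and "rotation" of the camera in the world; the wrist camera has in their place "T_tool_cam" (4x4, takes a point from camera to tool coordinates, whose origin is the TCP and whose axes are the flange's). Camera axes: x right, y down, z forward; pixel columns grow to the right and rows downward; lengths in m; the calibration is good to about 2 mm. A picture is of the moment at which its call begins: read the wrist's pose just before it. get_calibration takes no time and is no camera call.
- bot.finish_job(): hands the job in; it is judged then, once.
Trained networks look in the newest picture that a camera, given by its name, has taken for a name from the list of things; names that differ only in an ending like _2 or _b are one class to them, and where a whole thing is asked for, a point or a joint stands for the part that bears it (a point fixed in the world has none). Each returns a list of dicts, best first, with "score" (0 to 1); they miss things now and then, are a little off and sometimes report something else, mostly with a low value. They report only what shows in the picture. A call takes as long as a camera call. They do not tell look-alikes from the thing itself.
- spot_in(camera, target): "rect" ([centre column, centre row, width, height] in pixels, round what is visible of it).
The state is a dict: "time": time; "q": joint angles; "joint_vel": joint speeds; "joint_torque": joint torques, N m; "tool_pos": TCP position; "tcp_rot": TCP orientation; "wrist_force": force on the tool from outside, world axes, zero at the start; "torque": the same for the moment, N m; "width": opening from 0.0 (shut) to 1.0 (fully open); "grip_force": force on a finger pad.
Only numpy, scipy, OpenCV 4.12 (cv2) and the standard library are available. Lean on these libraries where they do the work, as an engineer would, in place of code of your own. Each camera call takes 0.05 s, during which the arm holds its last target. There are 200 camera calls.

## Working session

There is one attempt and no reset: what is moved stays moved. The work goes in short steps, Python scripts to look and compute and a tool call to move; the robot and the scene stay as the last step left them, time stands still between calls to the robot, and variables do not carry over. Pictures are saved under pics/ and viewed, at most 10 in all, crops included, and the job is handed in when it is done.

Besides the shell and the picture viewer there is one more tool, called after "Emit:" as name(argument=value, ...) on one line, values as JSON. carry_out: Moves the arm, as the interface text tells. Its arguments: {"type":"object","properties":{"series":{"type":"string"},"jaw":{"type":"number"},"grip_force":{"type":"number"}},"required":["series"]}

```bash
mkdir -p pics; cat > h.py <<'E'
import numpy as np, cv2
from workcell import bot, eyes, spot_in
from scipy.spatial.transform import Rotation as R
def shot(cam):
    s=bot.read_state(); im,d=eyes.read_camera(cam); c=eyes.get_calibration(cam); K=np.array(c["K"])
    if cam=="wrist":
        T=np.eye(4);T[:3,:3]=R.from_rotvec(s["tcp_rot"]).as_matrix();T[:3,3]=s["tool_pos"];T=T@np.array(c["T_tool_cam"])
        Rm,p=T[:3,:3],T[:3,3]
    else:
        r=np.array(c["rotation"]);Rm=r if r.shape==(3,3) else R.from_rotvec(r).as_matrix();p=np.array(c["position"])
    v,u=np.mgrid[:d.shape[0],:d.shape[1]]
    P=np.stack([(u-K[0,2])/K[0,0]*d,(v-K[1,2])/K[1,1]*d,d],-1)@Rm.T+p
    P[d==0]=np.nan
    return im,P,s
E
python3 - <<'E'
from h import *
ims=[]
for c in("top","scene"):
    im,P,s=shot(c); np.save(c+".npy",P); cv2.imwrite(f"pics/{c}0.png",im)
    for t in("bottle_center","pad","roller","tube_rack","jar","tip_box"):
        for r in spot_in(c,t)[:4]:
            u,v=map(int,r["rect"][:2]); print(c,t,np.round(r["rect"]),round(r["score"],2),np.round(P[v,u],3))
print(s)
E
```

```text
top bottle_center [287. 284.  50.  32.] 0.93 [ 0.422 -0.004  0.049]
top bottle_center [155. 197.  51.  33.] 0.86 [0.596 0.264 0.049]
top bottle_center [224. 228.  41.  49.] 0.81 [0.531 0.124 0.048]
top bottle_center [ 96. 237.  54.  25.] 0.72 [0.514 0.378 0.047]
top pad [378. 201. 125.  92.] 0.77 [ 0.59  -0.196  0.01 ]
top roller [366. 202.   9.  26.] 0.63 [ 0.59  -0.173  0.009]
top tube_rack [372. 124.  83.  49.] 0.95 [ 0.739 -0.173  0.07 ]
top jar [279. 122.  25.  31.] 0.9 [0.743 0.011 0.068]
top tip_box [187. 126.  57.  44.] 0.71 [0.741 0.201 0.057]
scene bottle_center [280. 174.  36.  28.] 0.97 [0.449 0.226 0.039]
scene bottle_center [280. 205.  39.  25.] 0.76 [0.539 0.105 0.046]
scene bottle_center [220. 214.  29.  32.] 0.75 [ 0.44  -0.017  0.051]
scene bottle_center [328. 189.  25.  33.] 0.64 [0.61  0.228 0.05 ]
scene pad [213. 307. 118. 114.] 0.83 [ 0.601 -0.218  0.017]
scene tube_rack [283. 331.  87.  91.] 0.62 [ 0.773 -0.212  0.074]
scene jar [336. 262.  25.  38.] 0.68 [ 0.76  -0.004  0.057]
scene tip_box [372. 217.  50.  50.] 0.81 [0.757 0.18  0.054]
scene tip_box [212. 306. 117. 111.] 0.2 [ 0.601 -0.218  0.017]
{'time': 0.35, 'q': array([ 1.21409167e+00,  2.64114838e-01,  1.60431095e+00,  1.44459388e-06,
        1.27366925e+00, -3.69333492e-02]), 'joint_vel': array([ 0.0002207 , -0.00174338, -0.00359955,  0.00194855,  0.0015392 ,
        0.00021982]), 'joint_torque': array([ 1.61530556e-04, -5.14265656e+01, -3.66953015e+01, -5.19539952e-06,
        6.28726732e-03,  1.65372722e-05]), 'tool_pos': array([0.2121555 , 0.6406325 , 0.24496664]), 'tcp_rot': array([-5.00143054e-01, -3.10142467e+00,  7.73443942e-04]), 'wrist_force': array([ 0.36142667, -0.01717716,  0.16193801]), 'torque': array([-0.01537305,  0.05977156,  0.02024437]), 'grip_force': 0.0, 'width': 1.0010494280528273}
```

View pics/top0.png

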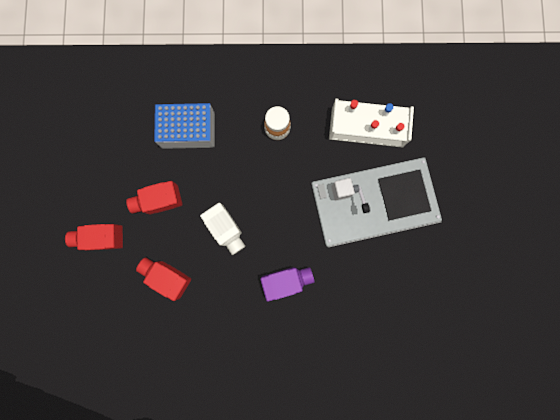

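View pics/scene0.png

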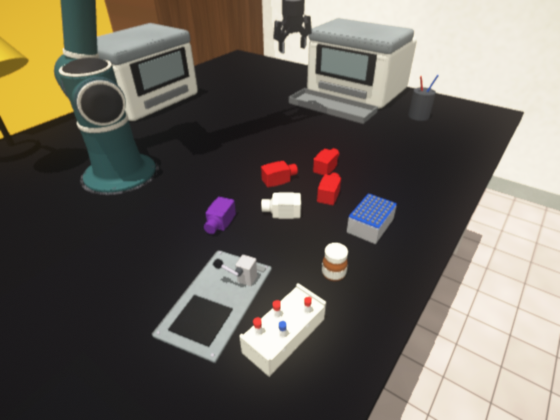

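The top view shows the bottle candidates: white at (224,228), reds at (155,197), (96,237) and (163,280), and purple at (287,284). I choose the white one, with its cap at (236,246). The station is at (378,201), with its pad at (405,195) and roller near (366,208). Next I'll measure these and check one close crop.

```bash
python3 - <<'E'
from h import *
im=cv2.imread("pics/top0.png"); P=np.load("top.npy")
cv2.imwrite("pics/crop1.png",cv2.resize(im[150:300,190:450],None,fx=3,fy=3,interpolation=cv2.INTER_CUBIC))
# bottle
m=np.zeros(im.shape[:2],bool);m[200:262,195:250]=1
m&=(im.min(-1)>90)&(P[...,2]>.012)
Q=P[m]; print(len(Q))
top=Q[(Q[:,2]>.043)]
print("body top",cv2.minAreaRect((top[:,:2]*1000).astype(np.float32)), np.median(top[:,2]))
print("all",cv2.minAreaRect((Q[:,:2]*1000).astype(np.float32)))
cap=P[m&(np.mgrid[:420,:560][0]>=240)&(np.mgrid[:420,:560][1]>=228)]; print("cap",np.median(cap,0),cap[:,2].max())
# pad
m=np.zeros(im.shape[:2],bool);m[160:228,370:440]=1
m&=(im.max(-1)<60)&(P[...,2]>.012); q=P[m]
print("pad",cv2.minAreaRect((q[:,:2]*1000).astype(np.float32)),np.median(q,0),len(q))
# switch
m=np.zeros(im.shape[:2],bool);m[170:225,325:378]=1
m&=P[...,2]>.03
v,u=np.nonzero(m)
for a in range(0,len(v),6): print(u[a],v[a],np.round(P[v[a],u[a]],3),im[v[a],u[a]])
E
```

```text
1125
body top ((541.1763305664062, 130.02236938476562), (75.39874267578125, 48.485618591308594), 33.76943588256836) 0.047143750581125354
all ((530.1016845703125, 122.61162567138672), (102.02870178222656, 48.496490478515625), 33.804466247558594)
cap [0.49736905 0.1003439  0.03680211] 0.04189212306050338
pad ((602.8217163085938, -252.11170959472656), (89.56033325195312, 90.01303100585938), 12.508279800415039) [ 0.60193507 -0.2513532   0.01522053] 1713
346 178 [ 0.63  -0.123  0.061] [179 182 182]
342 179 [ 0.627 -0.114  0.065] [182 185 185]
348 179 [ 0.627 -0.126  0.065] [221 225 229]
338 180 [ 0.625 -0.106  0.064] [178 180 182]
344 180 [ 0.625 -0.118  0.065] [217 221 225]
350 180 [ 0.625 -0.13   0.065] [219 223 226]
339 181 [ 0.623 -0.108  0.064] [212 216 220]
345 181 [ 0.623 -0.12   0.066] [222 226 229]
351 181 [ 0.623 -0.132  0.064] [188 192 194]
339 182 [ 0.62  -0.107  0.067] [223 226 229]
345 182 [ 0.621 -0.12   0.065] [222 225 228]
351 182 [ 0.621 -0.131  0.066] [197 200 205]
337 183 [ 0.619 -0.104  0.066] [224 228 232]
343 183 [ 0.618 -0.115  0.067] [221 224 228]
349 183 [ 0.619 
[... 2574 characters left out ...]
[102 105 107]
362 198 [ 0.589 -0.153  0.063] [196 192 198]
363 200 [ 0.585 -0.154  0.066] [200 196 202]
365 201 [ 0.583 -0.158  0.064] [194 194 194]
362 203 [ 0.578 -0.152  0.068] [132 131 131]
368 203 [ 0.578 -0.162  0.074] [151 154 150]
367 204 [ 0.576 -0.16   0.075] [13 12 14]
365 205 [ 0.573 -0.155  0.077] [38 38 38]
363 206 [ 0.572 -0.152  0.074] [35 34 35]
369 206 [ 0.572 -0.163  0.076] [131 135 131]
367 207 [ 0.57  -0.159  0.077] [51 51 52]
365 208 [ 0.567 -0.155  0.08 ] [65 64 66]
362 209 [ 0.567 -0.153  0.06 ] [69 71 67]
368 209 [ 0.566 -0.161  0.077] [34 34 36]
366 210 [ 0.564 -0.158  0.075] [39 38 40]
364 211 [ 0.562 -0.155  0.07 ] [20 19 19]
364 212 [ 0.561 -0.155  0.069] [0 0 0]
```

View pics/crop1.png

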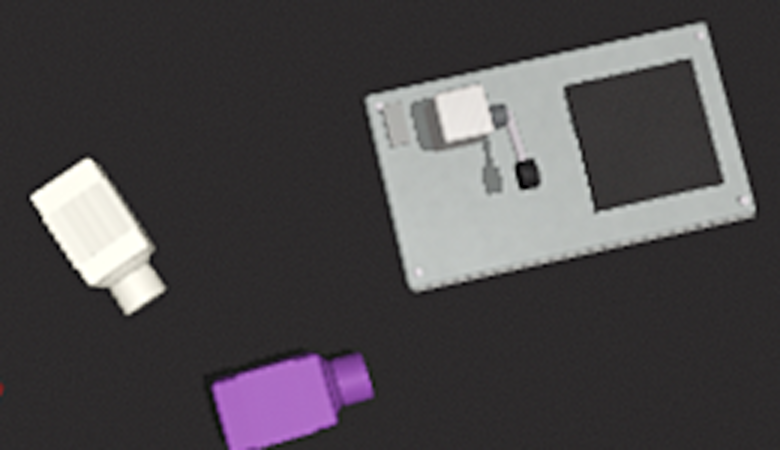

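The crop confirms it: the white bottle at crop (95,235) is the only white one, with its cap at (138,288). The purple one is at (290,400), the pad at (643,135) and the roller at (527,173). Now I move over the cap.

Emit:
carry_out(series="0.0204 -0.0386 0 3.72;0.0204 -0.0386 0 3.72;0.0204 -0.0386 0 3.72;0.0204 -0.0386 0 3.72;0.0204 -0.0386 0 3.72;0.0204 -0.0386 0 3.72;0.0204 -0.0386 0 3.72;0.0204 -0.0386 0 3.72;0.0204 -0.0386 -0.005 3.72;0.0204 -0.0386 -0.005 3.72;0.0204 -0.0386 -0.005 3.72;0.0204 -0.0386 -0.005 3.72;0.0204 -0.0386 -0.005 3.72;0.0204 -0.0386 -0.005 3.72;0 0 0 0;0 0 0 0;0 0 0 0", jaw=0.3, grip_force=20)

```text
time: 2.82
tool_pos: [0.4974, 0.1013, 0.2155]
tcp_rot: [-0.913, 3.006, 0.0]
wrist_force: [0.0, -0.1, -0.1]
width: 0.652
grip_force: 0.0
```

```bash
python3 - <<'E'
from h import *
im,P,s=shot("wrist"); cv2.imwrite("pics/w1.png",im)
R_=R.from_rotvec(s["tcp_rot"]).as_matrix(); print(s["time"],s["tool_pos"],R_.round(3).tolist(),s["width"])
m=(im.min(-1)>90)&(P[...,2]>.012)&(P[...,2]<.06)&(np.hypot(P[...,0]-.53,P[...,1]-.12)<.08)
Q=P[m];print(len(Q)); print("all",cv2.minAreaRect((Q[:,:2]*1000).astype(np.float32)))
t=Q[Q[:,2]>.044];print("body",cv2.minAreaRect((t[:,:2]*1000).astype(np.float32)),np.median(t[:,2]))
E
```

```text
2.825 [0.49744485 0.10125857 0.21545218] [[-0.831, -0.556, 0.0], [-0.556, 0.831, 0.0], [-0.0, 0.0, -1.0]] 0.6517020368256234
4206
all ((528.0773315429688, 123.93634796142578), (101.2723388671875, 48.3468132019043), 34.76939010620117)
body ((538.0240478515625, 130.84165954589844), (77.05477905273438, 48.3468132019043), 34.76939010620117) 0.048090560355054046
```

View pics/w1.png

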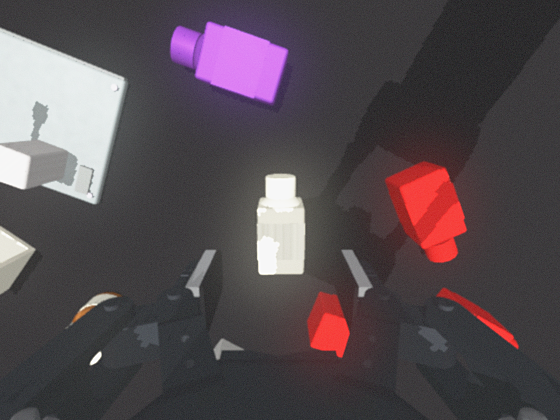

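The wrist view shows the white bottle at (281,225), cap at (281,187), lined up between the fingers. The jaws are square to it, so I descend on the cap.

Emit:
carry_out(series="-0.002 -0.001 -0.03 0.5;0 0 -0.04 0;0 0 -0.04 0;0 0 -0.03 0;0 0 -0.025 0;0 0 -0.015 0;0 0 -0.0115 0;0 0 0 0;0 0 0 0")

```text
time: 4.0
tool_pos: [0.4966, 0.0995, 0.0246]
tcp_rot: [-0.925, 3.001, -0.0]
wrist_force: [0.0, -0.2, -0.1]
width: 0.649
grip_force: 0.0
```

Emit:
carry_out(series="0 0 0 0;0 0 0 0;0 0 0 0;0 0 0 0;0 0 0 0;0 0 0 0;0 0 0 0;0 0 0 0", jaw=-0.5, grip_force=20)

```text
time: 5.0
tool_pos: [0.4964, 0.0995, 0.0246]
tcp_rot: [-0.925, 3.001, -0.0]
wrist_force: [-0.6, 0.4, 6.1]
width: 0.369
grip_force: 19.7
```

Emit:
carry_out(series="0 0 0.01 0;0 0 0.01 0;0 0 0.01 0;0 0 0.01 0;0 0 0.01 0;0 0 0.01 0;0 0 0.01 0;0 0 0.01 0;0 0 0 0;0 0 0 0;0 0 0 0")

```text
time: 6.38
tool_pos: [0.4953, 0.0993, 0.1032]
tcp_rot: [0.925, -3.001, -0.0]
wrist_force: [-1.2, -0.1, -2.0]
width: 0.365
grip_force: 20.5
```

```bash
python3 - <<'E'
from h import *
im,P,s=shot("scene"); cv2.imwrite("pics/s2.png",cv2.resize(im[90:310,150:430],None,fx=2.5,fy=2.5))
print(s["time"],s["tool_pos"],s["width"],s["grip_force"],s["wrist_force"])
E
```

```text
6.375 [0.49530411 0.09931008 0.1032082 ] 0.3652612841609972 20.498412251472473 [-1.23525241 -0.13737976 -2.00721335]
```

View pics/s2.png

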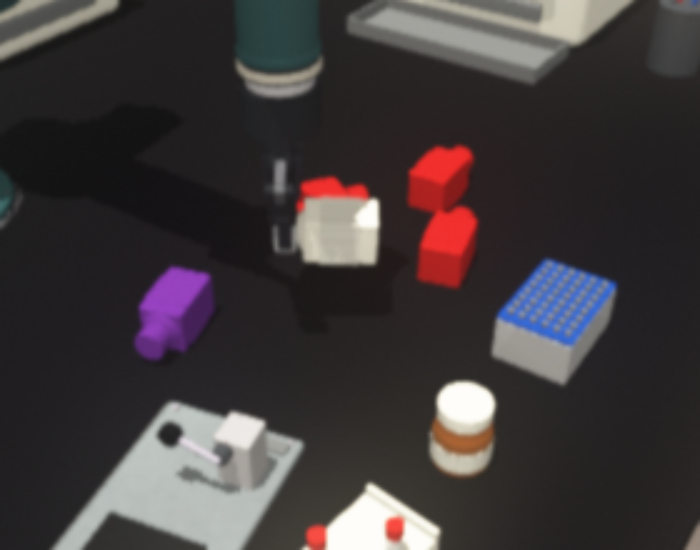

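The picture shows the bottle held by its cap at (340,230) and still horizontal. I'll ease the jaw opening a little so that it swings down about the cap.

Emit:
carry_out(series="0 0 0 0;0 0 0 0;0 0 0 0;0 0 0 0", jaw=-0.28)

```text
time: 6.92
tool_pos: [0.4958, 0.0994, 0.1038]
tcp_rot: [0.925, -3.002, -0.0]
wrist_force: [-0.1, 1.3, -2.2]
width: 0.363
grip_force: 20.5
```

```bash
cat > tilt.py <<'E'
from h import *
im,P,s=shot("scene"); t=s["tool_pos"]
m=(im.min(-1)>80)&(np.linalg.norm(P-t,axis=-1)<.14)&(P[...,2]<t[2]+.02)
ax=np.array([.826,.563])
q=P[m]; a=(q[:,:2]-t[:2])@ax
print("n",len(q),"along foot dir min/max",np.percentile(a,[2,50,98]).round(3),"z",np.percentile(q[:,2],[2,50,98]).round(3))
print(s["time"],s["tool_pos"],s["width"],s["grip_force"],s["wrist_force"],s["torque"])
E
python3 tilt.py
```

```text
n 537 along foot dir min/max [-0.007  0.049  0.089] z [0.003 0.103 0.123]
6.925 [0.4957901  0.09939774 0.10375739] 0.3631566709594894 20.498625934123993 [-0.1473561   1.30548625 -2.16139519] [-0.03707027  0.09476467 -0.01963201]
```

Emit:
carry_out(series="0 0 0 0;0 0 0 0", jaw=-0.27)

```text
time: 7.22
tool_pos: [0.4958, 0.0994, 0.1038]
tcp_rot: [-0.925, 3.002, -0.0]
wrist_force: [-0.3, 0.2, -1.9]
width: 0.369
grip_force: 19.8
```

Emit:
carry_out(series="0 0 0 0;0 0 0 0", jaw=-0.265)

```text
time: 7.48
tool_pos: [0.4958, 0.0994, 0.1038]
tcp_rot: [-0.925, 3.002, -0.0]
wrist_force: [0.6, -0.5, -1.8]
width: 0.368
grip_force: 14.0
```

Emit:
carry_out(series="0 0 0 0;0 0 0 0", jaw=-0.26)

```text
time: 7.72
tool_pos: [0.4959, 0.0994, 0.1039]
tcp_rot: [-0.925, 3.002, -0.0]
wrist_force: [0.1, -1.8, -3.0]
width: 0.371
grip_force: 7.6
```

```bash
python3 tilt.py
```

```text
n 754 along foot dir min/max [-0.016  0.021  0.054] z [0.001 0.064 0.11 ]
7.725 [0.49594031 0.09942253 0.10386002] 0.37124610793822493 7.626613676548004 [ 0.11570947 -1.77098491 -3.01916233] [-0.06436057  0.01822336  0.05201732]
```

The grip is now light and the bottle is swinging. I'll let it settle.

Emit:
carry_out(series="0 0 0 0;0 0 0 0;0 0 0 0;0 0 0 0")

```text
time: 8.28
tool_pos: [0.4959, 0.0994, 0.1038]
tcp_rot: [-0.925, 3.002, -0.0]
wrist_force: [-0.5, 0.5, -1.5]
width: 0.367
grip_force: 7.2
```

```bash
python3 tilt.py; python3 - <<'E'
import cv2
from h import *
im,P,s=shot("scene"); cv2.imwrite("pics/s3.png",cv2.resize(im[90:310,150:430],None,fx=2.5,fy=2.5))
E
```

```text
n 661 along foot dir min/max [-0.027 -0.001  0.023] z [0.002 0.06  0.112]
8.275 [0.49587245 0.09938495 0.10383301] 0.3665029674830574 7.209373265504837 [-0.54019145  0.46966322 -1.52055248] [-0.00758564  0.01264793 -0.02459057]
```

View pics/s3.png

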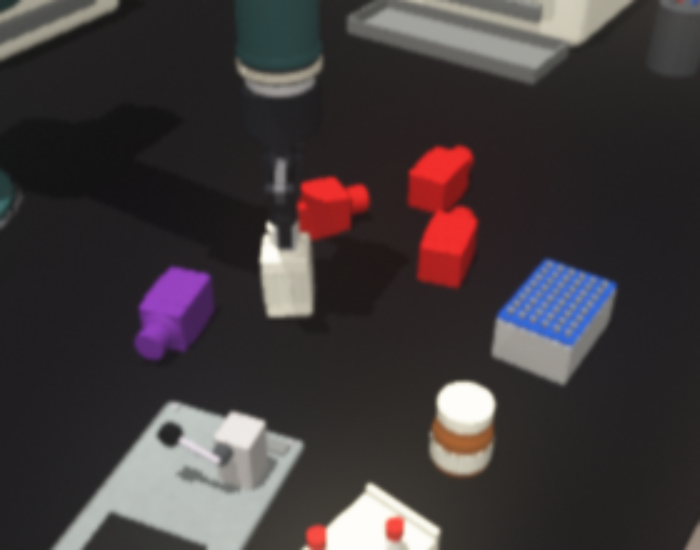

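The bottle now hangs upright at (287,270). I'll firm the grip, lift, and carry it over the pad.

Emit:
carry_out(series="0 0 0 0;0 0 0 0;0 0 0 0", jaw=-0.5, grip_force=30)

```text
time: 8.75
tool_pos: [0.4958, 0.0994, 0.1038]
tcp_rot: [-0.925, 3.002, 0.0]
wrist_force: [-0.6, 0.2, -0.7]
width: 0.362
grip_force: 30.5
```

Emit:
carry_out(series="0 0 0.02 0;0 0 0.025 0;0 0 0.025 0;0 0 0.02 0;0.0054 -0.0176 0.005 -1.09;0.0054 -0.0176 0.005 -1.09;0.0054 -0.0176 0 -1.09;0.0054 -0.0176 0 -1.09;0.0054 -0.0176 0 -1.09;0.0054 -0.0176 0 -1.09;0.0054 -0.0176 0 -1.09;0.0054 -0.0176 0 -1.09;0.0054 -0.0176 0 -1.09;0.0054 -0.0176 0 -1.09;0.0054 -0.0176 0 -1.09;0.0054 -0.0176 0 -1.09")

```text
time: 10.75
tool_pos: [0.561, -0.113, 0.2038]
tcp_rot: [-0.575, 3.088, 0.0]
wrist_force: [0.1, 0.1, -2.0]
width: 0.364
grip_force: 30.6
```

Emit:
carry_out(series="0.0054 -0.0176 0 -1.09;0.0054 -0.0176 0 -1.09;0.0054 -0.0176 0 -1.09;0.0054 -0.0176 0 -1.09;0.0054 -0.0176 0 -1.09;0.0054 -0.0176 0 -1.09;0.0054 -0.0176 0 -1.09;0.0054 -0.0176 0 -1.09;0 0 0 0;0 0 0 0")

```text
time: 12.0
tool_pos: [0.6036, -0.2524, 0.2036]
tcp_rot: [0.341, -3.123, -0.001]
wrist_force: [0.2, 0.6, -2.1]
width: 0.366
grip_force: 30.6
```

```bash
cat > place.py <<'E'
import sys
from h import *
for c in("scene","top","wrist"):
    im,P,s=shot(c); t=s["tool_pos"]
    if c=="wrist": cv2.imwrite("pics/w_%s.png"%sys.argv[1],im)
    if c=="scene": cv2.imwrite("pics/s_%s.png"%sys.argv[1],cv2.resize(im[170:400,110:350],None,fx=2.5,fy=2.5))
    m=(im.min(-1)>80)&(np.hypot(P[...,0]-t[0],P[...,1]-t[1])<.05)&(P[...,2]<t[2]-.018)&(P[...,2]>t[2]-.105)
    q=P[m]
    if len(q)>30:
        print(c,len(q),"xy rect",cv2.minAreaRect((q[:,:2]*1000).astype(np.float32)),"z",np.percentile(q[:,2],[1,50,99]).round(3))
    m=(im.max(-1)<60)&(P[...,2]>.0125)&(P[...,2]<.022)&(np.hypot(P[...,0]-.603,P[...,1]+.252)<.068)
    q=P[m]
    if len(q)>100: print(c,"pad",cv2.minAreaRect((q[:,:2]*1000).astype(np.float32)),len(q))
print(s["time"],s["tool_pos"],R.from_rotvec(s["tcp_rot"]).as_matrix()[:2,1],s["grip_force"],s["wrist_force"],s["torque"])
E
python3 place.py a
```

```text
scene 1370 xy rect ((603.0408325195312, -252.3385009765625), (51.49882888793945, 50.089073181152344), 11.848991394042969) z [0.112 0.155 0.185]
scene pad ((603.7032470703125, -252.2001495361328), (88.84814453125, 92.17228698730469), 12.680085182189941) 1679
top 587 xy rect ((604.4348754882812, -253.38790893554688), (51.11076736450195, 48.953834533691406), 12.589099884033203) z [0.11  0.163 0.184]
top pad ((602.9600219726562, -251.88766479492188), (89.76221466064453, 90.04789733886719), 12.326878547668457) 1227
wrist 4355 xy rect ((601.2035522460938, -252.69886779785156), (47.450042724609375, 48.34125518798828), 11.96942138671875) z [0.113 0.18  0.185]
12.1 [ 0.60361358 -0.25196058  0.20365749] [-0.21627053  0.97633333] 30.634047389030457 [ 2.66075864e-04 -1.73928069e-01 -2.57874294e+00] [ 0.0547755   0.05126274 -0.01259058]
```

View pics/s_a.png

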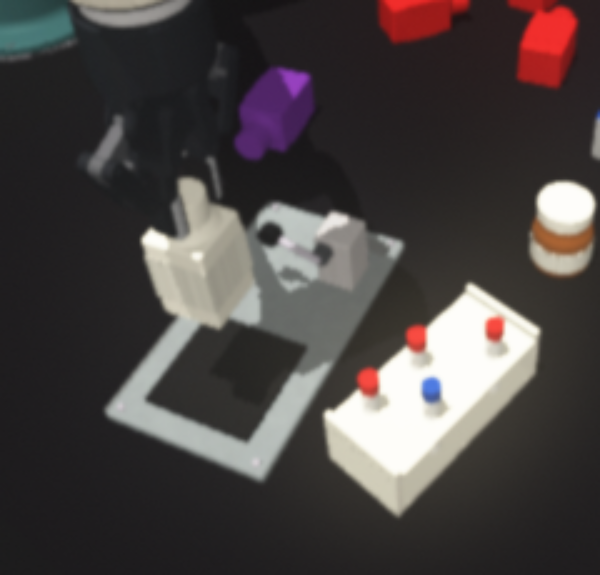

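The bottle is upright and square at (200,260), centred over the pad to about 1 mm. Its foot is at about 0.111 m, so it has to come down about 95 mm. I'll lower it gently.

Emit:
carry_out(series="0 0 -0.015 0;0 0 -0.02 0;0 0 -0.02 0;0 0 -0.015 0;0 0 -0.008 0;0 0 -0.006 0;0 0 -0.003 0;0 0 -0.002 0;0 0 0 0;0 0 0 0")

```text
time: 13.4
tool_pos: [0.6041, -0.2527, 0.1153]
tcp_rot: [-0.341, 3.122, -0.001]
wrist_force: [0.5, -0.0, -1.5]
width: 0.355
grip_force: 30.7
```

Emit:
carry_out(series="0 0 -0.001 0;0 0 -0.001 0;0 0 -0.001 0;0 0 0 0")

```text
time: 13.9
tool_pos: [0.6049, -0.2527, 0.1133]
tcp_rot: [-0.341, 3.121, -0.001]
wrist_force: [0.4, 1.9, 5.2]
width: 0.358
grip_force: 31.3
```

Emit:
carry_out(series="0 0 -0.001 0;0 0 -0.001 0;0 0 0 0")

```text
time: 14.28
tool_pos: [0.606, -0.2526, 0.1131]
tcp_rot: [-0.34, 3.118, -0.002]
wrist_force: [0.3, 3.7, 11.3]
width: 0.356
grip_force: 31.9
```

It has made contact with a force of about 11 N. I'll relax the press slightly, then loosen slowly.

Emit:
carry_out(series="0 0 0.001 0;0 0 0.001 0;0 0 0.0005 0;0 0 0 0")

```text
time: 14.78
tool_pos: [0.6047, -0.2528, 0.1134]
tcp_rot: [-0.341, 3.121, -0.001]
wrist_force: [0.6, 2.5, 6.0]
width: 0.363
grip_force: 31.3
```

Emit:
carry_out(series="0 0 0 0;0 0 0 0;0 0 0 0", jaw=-0.265, grip_force=20)

```text
time: 15.15
tool_pos: [0.6047, -0.2527, 0.1133]
tcp_rot: [-0.34, 3.121, -0.001]
wrist_force: [0.0, 1.5, 5.3]
width: 0.365
grip_force: 12.7
```

Emit:
carry_out(series="0 0 0 0;0 0 0 0;0 0 0 0", jaw=-0.25)

```text
time: 15.52
tool_pos: [0.6033, -0.2527, 0.1116]
tcp_rot: [0.341, -3.122, -0.0]
wrist_force: [-0.1, 0.4, 0.2]
width: 0.375
grip_force: 0.2
```

```bash
python3 place.py b
```

```text
scene 1199 xy rect ((611.0585327148438, -257.66253662109375), (91.92940521240234, 76.5600357055664), 54.826507568359375) z [0.01  0.058 0.093]
scene pad ((603.6396484375, -252.45468139648438), (89.66175079345703, 90.19209289550781), 12.267182350158691) 785
top 534 xy rect ((599.3660888671875, -246.4137420654297), (98.64857482910156, 83.67327117919922), 33.914825439453125) z [0.007 0.053 0.093]
top pad ((603.3092651367188, -251.8813018798828), (89.99327850341797, 90.13246154785156), 12.691198348999023) 868
wrist 9852 xy rect ((593.99560546875, -254.7114715576172), (80.63245391845703, 99.89988708496094), 12.40485954284668) z [0.01  0.017 0.093]
15.625 [ 0.60333845 -0.25266311  0.111725  ] [-0.21555788  0.97649095] 0.19156681839376688 [ 0.01898693 -0.99121217  0.15785913] [-0.00521548  0.05160503  0.011331  ]
```

Emit:
carry_out(series="0 0 0 0;0 0 0 0;0 0 0 0;0 0 0 0", jaw=0.3)

```text
time: 16.18
tool_pos: [0.6038, -0.2526, 0.1123]
tcp_rot: [-0.341, 3.123, -0.0]
wrist_force: [0.4, -0.1, 1.3]
width: 0.651
grip_force: 0.0
```

Emit:
carry_out(series="0 0 0.005 0;0 0 0.01 0;0 0 0.015 0;0 0 0.02 0;0 0 0.025 0;0 0 0.025 0;0 0 0.02 0;0 0 0 0;0 0 0 0")

```text
time: 17.3
tool_pos: [0.6034, -0.2524, 0.2317]
tcp_rot: [0.341, -3.122, -0.001]
wrist_force: [-0.2, 0.4, -0.1]
width: 0.65
grip_force: 0.0
```

```bash
python3 - <<'E'
from h import *
c0=np.array([.6033,-.2521])
out=[]
for c in("scene","top","wrist"):
    im,P,s=shot(c)
    out.append(im)
    m=(im.min(-1)>80)&(np.hypot(P[...,0]-c0[0],P[...,1]-c0[1])<.045)&(P[...,2]>.03)&(P[...,2]<.135)
    q=P[m]; print(c,len(q),"rect",cv2.minAreaRect((q[:,:2]*1000).astype(np.float32)))
    for a,b in((.08,.1),(.112,.13)):
        r=q[(q[:,2]>a)&(q[:,2]<b)]
        if len(r)>8: print("  z",a,len(r),np.median(r[:,2]).round(4),cv2.minAreaRect((r[:,:2]*1000).astype(np.float32)))
    # roller: black, high
    d=np.hypot(P[...,0]-.568,P[...,1]+.158)
    m=(d<.02)&(P[...,2]>.066)&(P[...,2]<.09)&(im.max(-1)<110)
    r=P[m]
    if len(r)>5: print("  roller",len(r),cv2.minAreaRect((r[:,:2]*1000).astype(np.float32)),r[:,2].max(),np.median(r,0))
print(s["time"],s["tool_pos"])
cv2.imwrite("pics/chk.png",np.hstack([cv2.resize(out[0][170:400,110:350],(400,383)),cv2.resize(out[2],(400,383))]))
E
```

```text
scene 1353 rect ((604.3157348632812, -252.99818420410156), (50.95851516723633, 49.991180419921875), 12.8548583984375)
  z 0.08 438 0.0906 ((605.249755859375, -252.63320922851562), (48.44724655151367, 49.3209114074707), 11.860771179199219)
  z 0.112 233 0.1186 ((605.5143432617188, -252.9329833984375), (30.57930564880371, 31.51557731628418), 77.27386474609375)
  roller 66 ((568.6240844726562, -157.87884521484375), (18.528261184692383, 12.702579498291016), 13.195037841796875) 0.08008876011338495 [ 0.5706801  -0.16082781  0.07498595]
top 809 rect ((606.3010864257812, -253.29685974121094), (48.15216827392578, 48.941932678222656), 12.199610710144043)
  z 0.08 360 0.0895 ((606.5323486328125, -253.6112823486328), (47.81712341308594, 48.19768524169922), 12.242891311645508)
  z 0.112 180 0.1168 ((604.2402954101562, -250.89254760742188), (30.94041633605957, 24.125694274902344), 43.188968658447266)
  roller 66 ((570.06689453125, -157.92881774902344), (19.841938018798828, 11.163603782653809), 10.743663787841797) 0.07956195325130011 [ 0.56952557 -0.15755703  0.07531029]
wrist 3188 rect ((605.0115966796875, -252.61416625976562), (48.32798767089844, 48.02562713623047), 12.42104721069336)
  z 0.08 1527 0.0902 ((605.1923217773438, -252.6005859375), (48.10946273803711, 48.01812744140625), 12.072284698486328)
  z 0.112 1162 0.118 ((605.1080322265625, -252.5115203857422), (31.605510711669922, 30.286029815673828), 11.915802001953125)
  roller 292 ((568.5247802734375, -157.9512481689453), (18.329923629760742, 11.429845809936523), 10.932650566101074) 0.0796822923347833 [ 0.56778528 -0.15954747  0.07639033]
17.4 [ 0.60296048 -0.2522569   0.2306236 ]
```

View pics/chk.png

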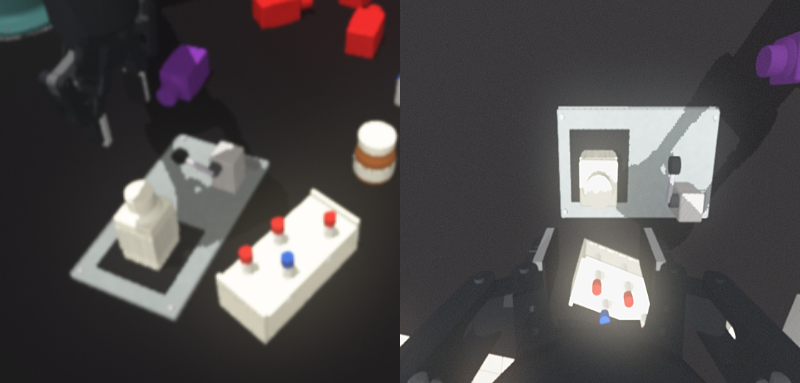

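The bottle stands upright on the pad, wrist view (600,180), within about 2 mm of centre. The roller is at about (0.5685, -0.158) with its top at 0.079. I'll shut the jaws, move above it and press.

Emit:
carry_out(series="-0.005 0.0134 0 0;-0.005 0.0134 0 0;-0.005 0.0134 0 0;-0.005 0.0134 0 0;-0.005 0.0135 0 0;-0.005 0.0135 0 0;-0.005 0.0136 0 0;0 0 -0.02 0;0 0 -0.03 0;0 0 -0.03 0;0 0 -0.025 0;0 0 -0.015 0;0 0 0 0;0 0 0 0", jaw=-1)

```text
time: 19.2
tool_pos: [0.5695, -0.1588, 0.113]
tcp_rot: [-0.341, 3.122, -0.001]
wrist_force: [0.4, 0.4, 1.1]
width: 0.003
grip_force: 0.0
```

Emit:
carry_out(series="0 0 -0.005 0;0 0 -0.004 0;0 0 -0.003 0;0 0 -0.003 0;0 0 -0.003 0;0 0 -0.003 0;0 0 0 0")

```text
time: 20.08
tool_pos: [0.5686, -0.1585, 0.0912]
tcp_rot: [0.341, -3.122, -0.0]
wrist_force: [-2.2, 0.2, 2.7]
width: 0.003
grip_force: 1.2
```

Contact has started at TCP z of about 0.092. I'll continue about 20 mm down.

Emit:
carry_out(series="0 0 -0.003 0;0 0 -0.003 0;0 0 -0.003 0;0 0 -0.003 0;0 0 -0.003 0;0 0 -0.003 0;0 0 0 0;0 0 0 0")

```text
time: 21.08
tool_pos: [0.5688, -0.1584, 0.0733]
tcp_rot: [0.341, -3.123, -0.0]
wrist_force: [-2.8, -0.5, 4.1]
width: -0.004
grip_force: 1.8
```

```bash
python3 - <<'E'
from h import *
im,P,s=shot("scene"); cv2.imwrite("pics/lev.png",cv2.resize(im[200:380,120:330],None,fx=3.2,fy=3.2,interpolation=cv2.INTER_CUBIC))
print(s["time"],s["tool_pos"],s["wrist_force"])
E
```

```text
21.075 [ 0.56876578 -0.15842776  0.07331517] [-2.76334728 -0.47174614  4.1060407 ]
```

View pics/lev.png

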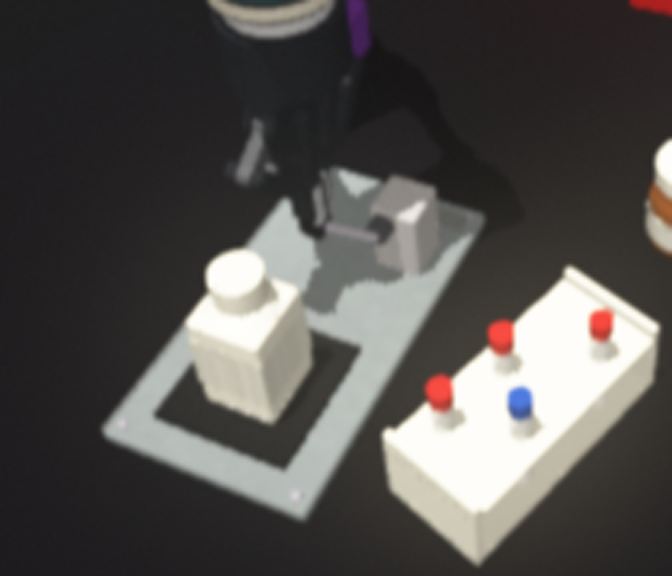

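The lever arm at (345,232) is pressed down about 18 mm. I'll add 3 mm for margin, then release and retreat.

Emit:
carry_out(series="0 0 -0.0015 0;0 0 -0.0015 0;0 0 -0.001 0;0 0 0 0;0 0 0 0")

```text
time: 21.75
tool_pos: [0.5688, -0.1584, 0.0693]
tcp_rot: [-0.341, 3.123, -0.0]
wrist_force: [-2.6, -1.7, 3.4]
width: 0.004
grip_force: 2.0
```

Emit:
carry_out(series="0 0 0.004 0;0 0 0.006 0;0 0 0.008 0;0 0 0.01 0;0 0 0.02 0;0 0 0.03 0;0 0 0.03 0;0 0 0.03 0;-0.01 0.01 0.02 0;-0.02 0.02 0 0;-0.03 0.03 0 0;-0.03 0.03 0 0;-0.02 0.02 0 0;0 0 0 0;0 0 0 0;0 0 0 0")

```text
time: 23.75
tool_pos: [0.4596, -0.0491, 0.2277]
tcp_rot: [-0.34, 3.123, -0.001]
wrist_force: [-0.1, 0.2, 0.7]
width: -0.002
grip_force: 0.0
```

```bash
python3 - <<'E'
from h import *
for c in("scene","top"):
    im,P,s=shot(c)
    d=np.hypot(P[...,0]-.568,P[...,1]+.158)
    r=P[(d<.02)&(P[...,2]>.045)&(P[...,2]<.09)&(im.max(-1)<110)]
    print(c,"roller",len(r),r[:,2].max() if len(r) else 0)
    m=(im.min(-1)>80)&(np.hypot(P[...,0]-.605,P[...,1]+.252)<.045)&(P[...,2]>.03); q=P[m]
    print(" bottle",cv2.minAreaRect((q[:,:2]*1000).astype(np.float32)),q[:,2].max())
    for t in("tube_rack","jar","tip_box"):
        for k in spot_in(c,t)[:1]: u,v=map(int,k["rect"][:2]); print(" ",t,P[v,u].round(3))
print(s["time"],s["tool_pos"],s["wrist_force"])
E
```

```text
scene roller 69 0.08079427578837206
 bottle ((604.4407958984375, -252.68902587890625), (50.29072570800781, 50.4081916809082), 12.705033302307129) 0.12124826935921162
  tube_rack [ 0.771 -0.212  0.071]
  jar [ 0.763 -0.004  0.059]
  tip_box [0.756 0.189 0.054]
top roller 65 0.07931292913555876
 bottle ((606.3618774414062, -253.57699584960938), (48.21394729614258, 48.596038818359375), 11.94222354888916) 0.1208795457793932
  tube_rack [ 0.735 -0.172  0.083]
  jar [0.741 0.013 0.068]
  tip_box [0.748 0.203 0.057]
23.95 [ 0.45910279 -0.04886292  0.2271266 ] [-0.17082491  1.05583743  0.14952638]
```

```bash
python3 -c "
from workcell import bot
print(bot.finish_job())"
```

```text
the job is handed in; nothing more can be done
None
```

The bottle stands upright, cap up, about 2 mm from the centre of the pad. After I let go of it, I pushed the lever about 23 mm down (click at 15 mm, though I had no direct reading of the click) and it sprang back; the other things stayed where they were, and I handed the job in at about 24 s.

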